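# Feed one metal blank and nudge it to the green pad

### The arm

A 6-joint arm with a two-finger parallel gripper is mounted at the origin on the work surface. World frame = base frame: x ahead of the robot, y to its left, z up, the work surface at z = 0. Lengths are in m, angles in rad, forces in N, time in s.
With the tool pointing down it reaches from about 0.325 to 0.775 m from the base axis. Payload 9.3 kg.
Tool frame: the origin (TCP) lies where the fingers leave the gripper's body, on its centre line; the fingertips stand 73 mm ahead of it and the grasp point (between the pads) lies 54 mm ahead of it; z points along the fingers, y is the line along which they close (so a half turn about z gives the same grasp; the last joint's range is limited). The gripper opens to 85 mm and grips with 20 to 120 N. Pads are 22 mm wide; open, the fingers measure 114 mm over their backs; the gripper's body (76 mm by 85 mm) begins 54 mm behind the grasp point. The pads swing forward as they close: fully open they stand 13 mm farther back than shut.
Start: joints at [1.023, 0.259, 0.021, 1.334, 0, 1.418], TCP at [0.212, 0.508, 0.304] pointing down, gripper open.
Joint ranges: [-3.04, 3.04], [-0.91, 1.82], [-1.04, 1.36], [-1.92, 1.95], [-1.52, 1.45], [-3.14, 3.14]. Speed limits (rad/s): [2.22, 2.22, 2.79, 3.14, 3.14, 3.14].

### API

Orientations are given as a rotation vector (axis times angle).
In Python, from cell import env gives the robot as it stands.
- The arm moves only by the tool play_rows, never from a script. Its argument "steps" is one flat list of numbers, 5 for each row, row after row: the shift along the world's x, y, z in units of 50 mm (1.0 is 50 mm), then the turn about the world's z in units of 10 degrees (1.0 is 10 degrees), then the opening, from 0 (shut) to 1 (fully open). In form: [dx, dy, dz, roll, grip, dx, dy, dz, roll, grip, ...]. A call has 1 to 8 rows; each row is the pose to reach, as a shift and turn from the pose commanded when the call began; what a row does not reach only later rows make up. A row lasts 1/8 s, in which the tool goes at most 62.5 mm and 10.7 degrees, less where a joint would pass 70% of its speed; a pose out of reach is approached as far as the arm can. A call with a gripper value outside its range is refused whole. The fingers move at their own pace and stop on an object; "grip_force" is the grip in N (left out, the last holds). Time passes only in rows, so rows that repeat a pose let the fingers close. It gives the time, the measured TCP pose, the force, the opening and the grip force at its end, in the units of the state.
- env.observe(): the state, without advancing time (a new reading comes with each control period).
- env.capture(name): name is "side" or "top"; returns a dict with "pixels" (400x640x3 uint8, blue, green, red), "intrinsics" (3x3 intrinsics, pixels), "camera_from_world" (4x4, takes a point from world to camera coordinates). Camera axes: x right, y down, z forward; pixel columns grow to the right and rows downward; lengths in m; the calibration is good to about 2 mm. A picture is of the moment at which its call begins. There is no depth.
- env.hand_in(): hands the job in; it is judged then, once.
Trained networks look in a picture, given as the dict that the camera call returned (one of the last four; its "shot" number tells which), for a name from the list of things; names that differ only in an ending like _2 or _b are one class to them, and where a whole thing is asked for, a point or a joint stands for the part that bears it (a point fixed in the world has none). Each returns a list of dicts, best first, with "confidence" (0 to 1); they miss things now and then, are a little off and sometimes report something else, mostly with a low value. They report only what shows in the picture. A call takes as long as a camera call. They do not tell look-alikes from the thing itself.
- env.find_in(picture, name): "centre" ([x, y, z] in m, in world coordinates, good to about 4 mm: the middle of the surface that is visible of it).
The state is a dict: "time": time; "joint_pos": joint angles; "dq": joint speeds; "effort": joint torques, N m; "ee_pos": TCP position; "tcp_rot": TCP orientation; "contact_force": force on the tool from outside, world axes, zero at the start; "moment": the same for the moment, N m; "opening": finger opening in m; "gripper_force": force on a finger pad.
Only numpy, scipy, OpenCV 4.12 (cv2) and the standard library are available. Lean on these libraries where they do the work, as an engineer would, in place of code of your own. Each camera call takes 0.05 s, during which the arm holds its last target. There are 200 camera calls.

### The job

At the blank feeder on the welding table, press the yellow plunger all the way down once, so that a single aluminium blank comes out of the magazine, and let the plunger come back up. Then, with the fingertips, nudge that blank sideways along the channel until it lies wholly on the green pad; do not pick it up. Leave the other blanks in the magazine, and leave the copper ring on the red pad, the white cup, the can and the wrench where they are.

Things in the scene. Friction and masses are not known exactly. Their poses are not given: they have to be found in the camera images.
- feeder: fixed blank feeder; origin on the table under the magazine's centre; x points the way blanks come out, z up (at yaw 0: away from the robot). Magazine: open blue tube, 52 mm square, top 48 mm above the table. Behind it (x -107 to -27 mm) a blue housing 60 mm wide, 66 mm high, with the yellow plunger on top at x = -67 mm. In front, a channel along y, centred on x = 66 mm
- channel_mid (a point): middle of the channel floor, in front of the magazine, where blanks come out; 8 mm above the table; feeder's axes, channel along y. Floor level to |y| = 68 mm, then a 2 mm step down to a coloured pad at each end, then end stops at |y| = 128 mm, 16 mm high. Grey rails on both sides leave it 52 mm wide; 4 mm thick, tops 12 mm above the table; far rail whole, near one open at the magazine
- plunger (a joint): travel of the yellow plunger, m: 0 = up, 0.033 = fully down on a hard stop. Spring return; pressing takes about 5 N at the top and 11 to 16 N near the bottom. It drives a pusher twice as far, which slides the lowest blank out to about the middle of the channel (point channel_mid). As it returns, the stack drops by one blank; a second press would eject another
- plunger_top (a point): centre of the flat top of the yellow plunger cap (38 mm diameter, 12 mm thick), 118 mm above the table when up; moves down with it
- green_pad: fixed green pad, 52 mm (x, across the channel) by 60 mm (y, along it), 2 mm thick, at one end of the feeder's channel, 98 mm from its middle: on the left or the right by chance. Origin at the centre of its underside, 4 mm above the table; same axes as the feeder
- red_pad: fixed red pad of the same size at the other end of the channel; same origin and axes
- blank0: round plain aluminium blank, 40 mm diameter, 12 mm thick, about 41 g; origin at the centre of its underside, z along its axis. The lowest one in the magazine at the start (underside 8 mm above the table), the one that comes out
- blank1: round plain aluminium blank, 40 mm diameter, 12 mm thick, about 41 g; origin at the centre of its underside, z along its axis. Second from below in the magazine; stays there, sinking 12 mm after the press
- blank2: round plain aluminium blank, 40 mm diameter, 12 mm thick, about 41 g; origin at the centre of its underside, z along its axis. Uppermost in the magazine; stays, sinking likewise
- scrap: copper ring, 40 mm outside, 12 mm hole, 12 mm thick, lying on the red pad; origin at the centre of its underside; to be left alone
- tin: white open cup, 68 mm diameter, 65 mm high, standing beside the blue housing; origin at the centre of its underside; to be left alone
- can: closed can with a blue label, 52 mm diameter, 120 mm high, standing on the other side of the housing or swapped with the cup; origin at the centre of its underside; to be left alone
- wrench: steel wrench, 160 mm long, lying on the table beyond the channel, along its own x; to be left alone
Mind the look-alikes: they are no part of the job. There is more than one size of the green_pad; the job needs the smallest.

How it is judged:
On the way, in this order (a step that is already met when the one before it is completed fails the run):
1. the plunger is fully down and one blank has come out into the channel (value of joint plunger above 0.029 m and x of blank0 in the frame of feeder above 0.054 m), for 0.05 s.
2. the plunger is up again and the blank lies wholly on the green pad (x of blank0 in the frame of green_pad between -0.012 and 0.012 m and y of blank0 in the frame of green_pad between -0.012 and 0.012 m and z of blank0 in the frame of green_pad below 0.006 m and angle between blank0's own z axis and vertical below 0.1 rad and value of joint plunger below 0.004 m), for 0.2 s.
At the end, for the whole second after the job is handed in: The ejected blank lies flat and still, wholly on the green pad (its centre within 12 mm of the pad's centre along and across the channel); the plunger is up (within 4 mm); the other two blanks are still in the magazine; the copper ring, cup, can and wrench are within 15 mm of where they were (all of step 2 and linear speed of blank0 below 0.01 m/s and distance of each of blank1, blank2 from where it was at the start of the episode below 0.02 m and not (distance of scrap from where it was at the start of the episode above 0.015 m) and not (distance of tin from where it was at the start of the episode above 0.015 m) and not (distance of can from where it was at the start of the episode above 0.015 m) and not (distance of wrench from where it was at the start of the episode above 0.015 m)); the robot touches nothing.
It fails at once if the ejected blank is lifted (more than 9 mm) or tipped (height (world z) of blank0 above 0.017 m or angle between blank0's own z axis and vertical above 0.5 rad).
It fails at once if a second blank leaves the magazine (distance of any of blank1, blank2 from where it was at the start of the episode above 0.025 m).
It fails at once if the copper ring, cup, can or wrench is moved by more than 15 mm (distance of any of scrap, tin, can, wrench from where it was at the start of the episode above 0.015 m).
It also fails if it takes over 48 s, if anything falls off the work surface, if the arm or the gripper's body presses on something with over 40 N, if the wrist force passes 120 N, or if a joint passes its speed limit or range.

## Working session

There is one attempt and no reset: what is moved stays moved. The work goes in short steps, Python scripts to look and compute and a tool call to move; the robot and the scene stay as the last step left them, time stands still between calls to the robot, and variables do not carry over. Pictures are saved under pics/ and viewed, at most 10 in all, crops included, and the job is handed in when it is done.

Besides the shell and the picture viewer there is one more tool, called after "Request:" in YAML: its name, and indented under it one key for each argument. play_rows: Moves the arm, as the interface text tells. Its arguments: {"type":"object","properties":{"steps":{"type":"array","items":{"type":"number"}},"grip_force":{"type":"number"}},"required":["steps"]}

```bash
mkdir -p pics
python3 - <<'E'
from cell import env
import cv2
s=env.observe();print(s['time'],s['ee_pos'],s['tcp_rot'],s['opening'])
for c in('top','side'):
    p=env.capture(c);cv2.imwrite(f'pics/{c}0.png',p['pixels'])
    for n in['feeder','plunger_top','green_pad','red_pad','scrap','tin','can','wrench','blank2']:
        print(c,n,[([round(float(v),4) for v in d['centre']],round(d['confidence'],2)) for d in env.find_in(p,n)][:4])
E
```

```text
0.0 [0.21144096 0.50753214 0.30327186] [-6.15985225e-01 -3.08014877e+00  1.94282334e-03] 0.08551852866360167
top feeder [([0.5974, -0.0228, 0.0074], 0.95)]
top plunger_top [([0.501, -0.0028, 0.1184], 0.86)]
top green_pad [([0.628, 0.1954, 0.0054], 0.9), ([0.6573, 0.0505, 0.002], 0.88), ([0.7938, 0.0923, 0.0034], 0.72)]
top red_pad [([0.6, -0.1339, 0.0065], 0.98)]
top scrap [([0.6044, -0.1382, 0.0167], 0.73), ([0.5054, -0.0038, 0.1174], 0.52), ([0.6009, -0.0226, 0.0097], 0.27)]
top tin [([0.4231, -0.1571, 0.0187], 0.64)]
top can [([0.5038, 0.1321, 0.1176], 0.87)]
top wrench [([0.7212, -0.0757, 0.0081], 0.92)]
top blank2 [([0.569, -0.0229, 0.0453], 0.72)]
side feeder [([0.5733, -0.0303, 0.0157], 0.66)]
side plunger_top [([0.502, -0.0092, 0.1172], 0.74)]
side green_pad [([0.7909, 0.094, 0.0036], 0.94), ([0.5038, -0.0089, 0.1122], 0.75), ([0.661, 0.053, 0.0085], 0.61), ([0.6289, 0.1962, 0.0076], 0.55)]
side red_pad [([0.5984, -0.1328, 0.008], 0.74), ([0.57, -0.0227, 0.0433], 0.25)]
side scrap [([0.6039, -0.1451, 0.0215], 0.79), ([0.5673, -0.0339, 0.0098], 0.48)]
side tin [([0.4286, -0.1356, 0.0362], 0.76)]
side can [([0.5059, 0.125, 0.0822], 0.76)]
side wrench [([0.7169, -0.0828, 0.008], 0.59)]
side blank2 [([0.7114, -0.0857, 0.0063], 0.74), ([0.5682, -0.0227, 0.0427], 0.45)]
```

View pics/top0.png

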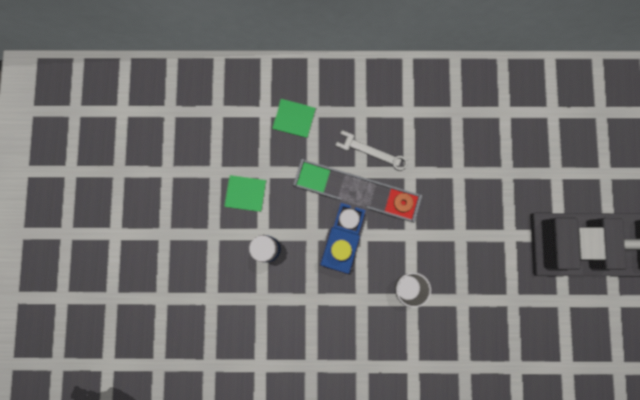

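View pics/side0.png

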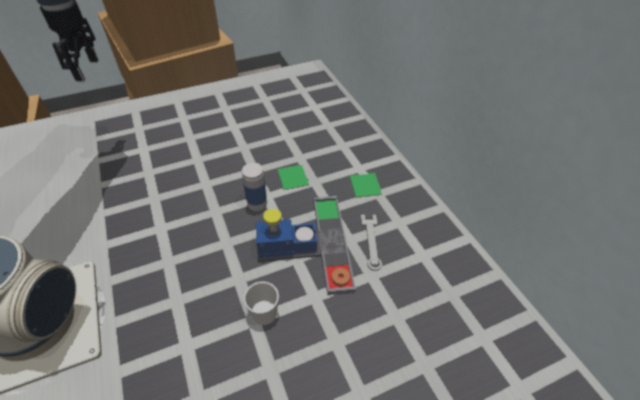

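The side view and the top view agree. The channel's green pad (the smallest, left end) is at about px (313,178) in the top view, and red with the copper ring at (402,203). The two large green squares, at (295,118) and (245,193), are decoys. The plunger is at (341,250), the can at (263,248) and the cup at (412,290). Next I fit the feeder pose.

```bash
cat > h.py <<'E'
import numpy as np
from scipy.spatial.transform import Rotation as R
def ray(p,uv,z):
    K=p['intrinsics'];T=np.array(p['camera_from_world']);d=T[:3,:3].T@np.linalg.solve(K,[uv[0],uv[1],1]);c=-T[:3,:3].T@T[:3,3]
    return c+d*(z-c[2])/d[2]
E
python3 - <<'E'
from cell import env
from h import *
import cv2
from scipy.optimize import least_squares
P=env.capture('top');h=cv2.cvtColor(P['pixels'],cv2.COLOR_BGR2HSV)
pts=[]
for nm,lo,hi,z,guess,f in[('yel',(22,120,80),(35,255,255),.118,(341,250),(-.067,0)),('green',(45,100,50),(80,255,255),.006,(313,178),(.066,.098)),('red',(0,150,80),(5,255,255),.006,(402,203),(.066,-.098)),]:
    m=cv2.inRange(h,lo,hi)
    if nm=='red': m|=cv2.inRange(h,(172,150,80),(180,255,255)); m=cv2.morphologyEx(m,cv2.MORPH_CLOSE,np.ones((15,15)))
    cs=cv2.findContours(m,cv2.RETR_EXTERNAL,cv2.CHAIN_APPROX_NONE)[0]
    c=min((c for c in cs if cv2.contourArea(c)>40),key=lambda c:np.hypot(*(c.mean((0,1))-guess)))
    r=cv2.minAreaRect(c);w=ray(P,r[0],z);print(nm,r,w.round(4));pts.append((w[:2],f))
pts.append((np.array([.5685,-.0228]),(0,0)))
def res(q):
    c,s=np.cos(q[2]),np.sin(q[2])
    return np.concatenate([np.array([q[0]+c*f[0]-s*f[1],q[1]+s*f[0]+c*f[1]])-w for w,f in pts])
o=least_squares(res,[.567,-.022,-.3]);q=o.x;print(q,np.degrees(q[2]),o.fun.round(4))
c,s=np.cos(q[2]),np.sin(q[2])
for f in[(-.067,0),(.066,0),(.066,.098),(.066,-.045),(.066,-.098)]:print(f,round(q[0]+c*f[0]-s*f[1],4),round(q[1]+s*f[0]+c*f[1],4))
st=env.observe();M=R.from_rotvec(st['tcp_rot']).as_matrix();print(M.round(3),'tool y yaw',np.degrees(np.arctan2(M[1,1],M[0,1])),'x axis',np.degrees(np.arctan2(M[1,0],M[0,0])))
E
```

```text
yel ((341.0, 250.0), (18.0, 18.0), 90.0) [ 0.5048 -0.0044  0.118 ]
green ((313.0540771484375, 176.8243408203125), (27.644073486328125, 22.865175247192383), 17.102725982666016) [0.6618 0.0509 0.006 ]
red ((400.9495849609375, 203.3348846435547), (27.48961639404297, 22.317354202270508), 16.699243545532227) [ 0.6054 -0.1368  0.006 ]
[ 0.56958979 -0.02359574 -0.29183838] -16.721107468842533 [ 0.0006  0.0001 -0.0009  0.0004 -0.0008  0.0003  0.0011 -0.0008]
(-0.067, 0) 0.5054 -0.0043
(0.066, 0) 0.6328 -0.0426
(0.066, 0.098) 0.661 0.0513
(0.066, -0.045) 0.6199 -0.0857
(0.066, -0.098) 0.6046 -0.1364
[[-0.923  0.385 -0.   ]
 [ 0.385  0.923 -0.   ]
 [ 0.    -0.    -1.   ]] tool y yaw 67.37975702779075 x axis 157.37975698413342
```

Request:
play_rows:
  steps: [5.88,-10.24,-1.4,-8.41,0,5.88,-10.24,-1.4,-8.41,0,5.88,-10.24,-1.4,-8.41,0,5.88,-10.24,-1.4,-8.41,0,5.88,-10.24,-1.4,-8.41,0,5.88,-10.24,-1.4,-8.41,0,5.88,-10.24,-1.4,-8.41,0,5.88,-10.24,-1.4,-8.41,0]

```text
time: 2.05
ee_pos: [0.4596, 0.0751, 0.2451]
tcp_rot: [2.526, 1.867, 0.001]
contact_force: [1.2, 0.4, 0.6]
opening: 0.0004
gripper_force: 0.0
```

Request:
play_rows:
  steps: [0,0,0,0,0,0,0,0,0,0]

```text
time: 2.3
ee_pos: [0.4586, 0.0769, 0.2449]
tcp_rot: [-2.521, -1.874, 0.0]
contact_force: [-0.4, 0.7, 0.2]
opening: 0.0001
gripper_force: 0.0
```

```bash
cat >> h.py <<'E'
def show(tx,ty,tz=None,yaw=-16.72):
    from cell import env
    s=env.observe();p=s['ee_pos'];M=R.from_rotvec(s['tcp_rot']).as_matrix();a=np.degrees(np.arctan2(M[1,1],M[0,1]))
    print(round(s['time'],2),p.round(4),'yaw',a.round(2),'turn',((yaw-a)/10).round(3),'dxy',round((tx-p[0])/.05,3),round((ty-p[1])/.05,3),'dz',None if tz is None else round((tz-p[2])/.05,3),s['contact_force'].round(1),M[:,2].round(3))
E
python3 -c "
from h import *
show(.5054,-.0043,.215)"
```

```text
2.3 [0.4586 0.0769 0.2449] yaw -16.74 turn 0.002 dxy 0.935 -1.625 dz -0.599 [-0.4  0.7  0.2] [-0.001  0.    -1.   ]
```

Request:
play_rows:
  steps: [0.5,-0.85,-0.3,0,0,0.935,-1.625,-0.6,0,0,0.935,-1.625,-0.8,0,0,0.935,-1.625,-0.8,0,0,0.935,-1.625,-0.8,0,0]

```text
time: 2.92
ee_pos: [0.5051, -0.0027, 0.2057]
tcp_rot: [2.519, 1.877, 0.001]
contact_force: [0.3, -0.1, 0.4]
opening: 0.0001
gripper_force: 0.0
```

```bash
python3 -c "
from h import *
show(.5054,-.0043,.158)"
```

```text
2.92 [ 0.5051 -0.0027  0.2057] yaw -16.59 turn -0.013 dxy 0.006 -0.031 dz -0.953 [ 0.3 -0.1  0.4] [ 0.001  0.    -1.   ]
```

Press slowly, to about 2 mm short of the stop.

Request:
play_rows:
  steps: [0,-0.03,-0.2,0,0,0,-0.03,-0.35,0,0,0,-0.03,-0.5,0,0,0,-0.03,-0.65,0,0,0,-0.03,-0.78,0,0,0,-0.03,-0.9,0,0,0,-0.03,-0.9,0,0]

```text
time: 3.8
ee_pos: [0.5055, -0.0052, 0.1602]
tcp_rot: [-2.52, -1.875, -0.001]
contact_force: [-3.5, 2.0, 10.8]
opening: -0.0001
gripper_force: 5.0
```

Request:
play_rows:
  steps: [0,0,-0.04,0,0,0,0,-0.08,0,0,0,0,-0.08,0,0]

```text
time: 4.18
ee_pos: [0.5055, -0.0053, 0.1575]
tcp_rot: [2.52, 1.875, 0.003]
contact_force: [-6.0, 3.3, 22.1]
opening: -0.0
gripper_force: 10.9
```

Run:
```python
from cell import env
from h import *
import cv2
show(.5054,-.0043,.158)
for c in('side','top'):
    P=env.capture(c)
    im=P['pixels'];cv2.imwrite(f'pics/{c}1.png',cv2.resize(im[130:320,200:420],None,fx=3,fy=3))
    print([(d['centre'],d['confidence']) for d in env.find_in(P,'blank0')])
```

```text
4.17 [ 0.5055 -0.0053  0.1575] yaw -16.7 turn -0.002 dxy -0.002 0.019 dz 0.01 [-6.   3.3 22.1] [ 0.002  0.    -1.   ]
[([0.6296, -0.0458, 0.018], 0.8)]
[([0.6328, -0.043, 0.0168], 0.65)]
```

View pics/side1.png

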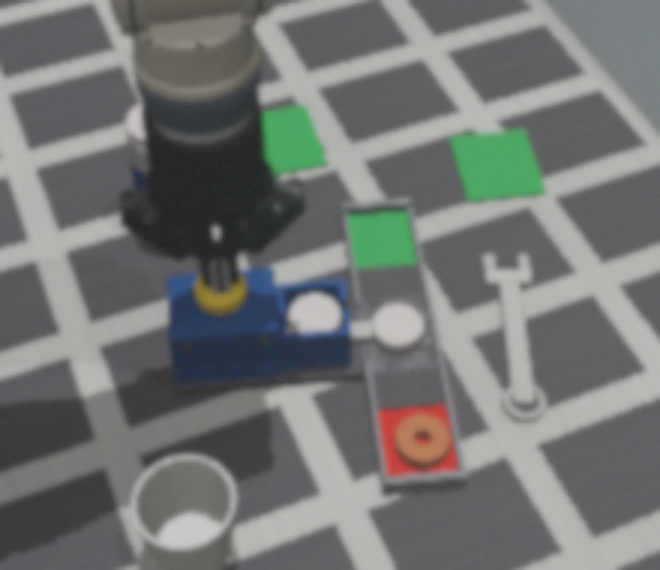

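The blank (crop px 398,325) is at the middle of the channel and the plunger is on its stop (22 N). I'll release it, then move beside the blank on the red side.

Request:
play_rows:
  steps: [0,0,0.4,0,0,0,0,0.9,0,0,0,0,1.3,0,0,0.8,-0.5,1.3,0,0,1.6,-1.05,1.3,0,0,2.3,-1.55,1.3,0,0,2.3,-1.55,1.3,0,0,2.3,-1.55,1.3,0,0]

```text
time: 5.38
ee_pos: [0.6201, -0.0829, 0.2202]
tcp_rot: [-2.52, -1.874, 0.001]
contact_force: [-0.6, 0.4, 0.4]
opening: -0.0001
gripper_force: 0.0
```

Run:
```python
from cell import env
from h import *
show(.6207,-.0828,.086)
P=env.capture('side')
for n in('blank0','plunger_top','scrap'):print(n,[(d['centre'].round(4) if hasattr(d['centre'],'round') else d['centre'],d['confidence']) for d in env.find_in(P,n)])
```

```text
5.38 [ 0.6201 -0.0829  0.2202] yaw -16.73 turn 0.001 dxy 0.013 0.003 dz -2.684 [-0.6  0.4  0.4] [-0.002  0.001 -1.   ]
blank0 [([0.5704, -0.02, 0.0349], 0.67), ([0.6289, -0.047, 0.0221], 0.55)]
plunger_top [([0.5026, -0.0079, 0.1178], 0.5)]
scrap [([0.605, -0.1457, 0.0201], 0.64)]
```

Request:
play_rows:
  steps: [0,0,-0.9,0,0,0,0,-1.8,0,0,0,0,-2.4,0,0,0,0,-2.6,0,0,0,0,-2.7,0,0,0,0,-2.7,0,0]

```text
time: 6.32
ee_pos: [0.6209, -0.0832, 0.087]
tcp_rot: [2.52, 1.874, 0.001]
contact_force: [-0.3, -0.1, 0.7]
opening: 0.0
gripper_force: 0.0
```

Run:
```python
from cell import env
from h import *
show(.6528,.0242,.086)
import cv2
P=env.capture('side');cv2.imwrite('pics/side2.png',cv2.resize(P['pixels'][130:320,200:420],None,fx=3,fy=3))
```

```text
6.33 [ 0.6209 -0.0832  0.087 ] yaw -16.71 turn -0.001 dxy 0.637 2.147 dz -0.02 [-0.3 -0.1  0.7] [ 0.001 -0.    -1.   ]
```

View pics/side2.png

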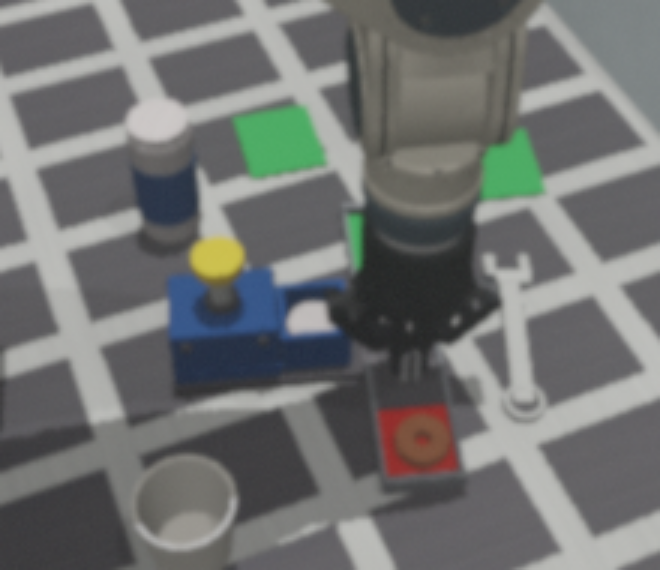

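The fingers are in the channel at crop px (410,365), clear of the ring (422,437), and the plunger is up. I'll push slowly.

Request:
play_rows:
  steps: [0.043,0.144,0,0,0,0.086,0.288,0,0,0,0.13,0.431,0,0,0,0.173,0.575,0,0,0,0.216,0.72,0,0,0,0.259,0.863,0,0,0,0.302,1.006,0,0,0,0.345,1.15,0,0,0]

```text
time: 7.38
ee_pos: [0.6379, -0.0252, 0.086]
tcp_rot: [-2.521, -1.875, 0.0]
contact_force: [0.8, 0.4, -0.1]
opening: -0.0003
gripper_force: 0.2
```

Run:
```python
from cell import env
from h import *
show(.6521,.0216,.086)
P=env.capture('top')
for n in('blank0','scrap'):print(n,[(d['centre'].round(4) if hasattr(d['centre'],'round') else d['centre'],d['confidence']) for d in env.find_in(P,n)])
```

```text
7.38 [ 0.6379 -0.0252  0.086 ] yaw -16.72 turn 0.0 dxy 0.284 0.936 dz -0.0 [ 0.8  0.4 -0.1] [-0. -0. -1.]
blank0 []
scrap []
```

Request:
play_rows:
  steps: [0.043,0.144,0,0,0,0.086,0.288,0,0,0,0.13,0.431,0,0,0,0.173,0.575,0,0,0,0.216,0.72,0,0,0,0.245,0.82,0,0,0,0.27,0.9,0,0,0,0.27,0.9,0,0,0]

```text
time: 8.52
ee_pos: [0.6513, 0.0196, 0.086]
tcp_rot: [-2.52, -1.875, -0.0]
contact_force: [-0.9, -0.8, -0.1]
opening: -0.0
gripper_force: 0.0
```

Run:
```python
from cell import env
from h import *
import cv2
show(.6521,.0216,.086)
P=env.capture('side');cv2.imwrite('pics/side3.png',cv2.resize(P['pixels'][130:320,200:420],None,fx=3,fy=3))
```

```text
8.53 [0.6513 0.0196 0.086 ] yaw -16.7 turn -0.002 dxy 0.015 0.039 dz -0.0 [-0.9 -0.8 -0.1] [ 0.  0. -1.]
```

View pics/side3.png

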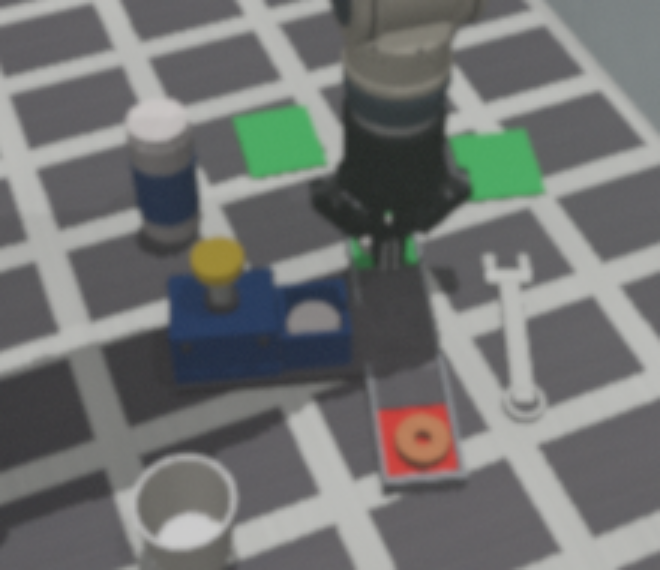

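The blank is hidden behind the fingers, which are at the pad's near edge. I'll back off, rise and clear the view.

Request:
play_rows:
  steps: [-0.06,-0.2,0,0,0,-0.06,-0.2,0.8,0,0,-0.06,-0.2,1.8,0,0,-0.06,-0.2,2.8,0,0,-0.9,-1.2,3,0,0,-1.8,-2.2,3,0,0,-2.5,-3.2,3,0,0,-2.5,-3.2,3,0,0]

```text
time: 9.57
ee_pos: [0.5239, -0.1438, 0.2365]
tcp_rot: [2.525, 1.869, -0.001]
contact_force: [0.3, 0.0, 0.2]
opening: -0.0002
gripper_force: 0.0
```

Run:
```python
from cell import env
from h import *
import cv2
q=np.array([.5696,-.0236]);c,s=np.cos(-.2918),np.sin(-.2918)
show(.6521,.0216,.086)
for k in('side','top'):
    P=env.capture(k);cv2.imwrite(f'pics/{k}4.png',cv2.resize(P['pixels'][130:320,200:420],None,fx=3,fy=3))
    for n in('blank0','plunger_top','scrap','can','tin','wrench'):
        for d in env.find_in(P,n):
            w=np.array(d['centre']);e=w[:2]-q;print(k,n,w.round(4),'feeder',(c*e[0]+s*e[1]).round(4),(-s*e[0]+c*e[1]).round(4),round(d['confidence'],2))
```

```text
9.57 [ 0.5239 -0.1438  0.2365] yaw -16.99 turn 0.027 dxy 2.564 3.307 dz -3.01 [0.3 0.  0.2] [ 0.    -0.001 -1.   ]
side plunger_top [0.4963 0.0048 0.1219] feeder -0.0784 0.0061 0.51
side scrap [ 0.6043 -0.1492  0.0212] feeder 0.0694 -0.1103 0.78
side can [0.5015 0.1252 0.0816] feeder -0.108 0.1229 0.91
side tin [ 0.4268 -0.139   0.037 ] feeder -0.1036 -0.1516 0.6
side tin [ 0.6049 -0.1416  0.0198] feeder 0.0678 -0.1029 0.45
side wrench [ 0.7137 -0.0834  0.007 ] feeder 0.1552 -0.0158 0.91
top blank0 [ 0.5662 -0.0233  0.0346] feeder -0.0033 -0.0007 0.73
top blank0 [0.6628 0.0508 0.0154] feeder 0.0679 0.0981 0.62
top plunger_top [ 0.5041 -0.0048  0.1183] feeder -0.0681 -0.0008 0.81
top scrap [ 0.6045 -0.1399  0.017 ] feeder 0.0669 -0.1013 0.84
top scrap [0.5029 0.1354 0.1168] feeder -0.1096 0.1331 0.36
top can [0.5043 0.1358 0.1183] feeder -0.1084 0.1339 0.83
top tin [ 0.4248 -0.1547  0.016 ] feeder -0.101 -0.1672 0.66
top tin [0.5018 0.1345 0.122 ] feeder -0.1104 0.1319 0.65
top wrench [ 0.7216 -0.0692  0.0101] feeder 0.1587 0.0001 0.93
```

View pics/side4.png

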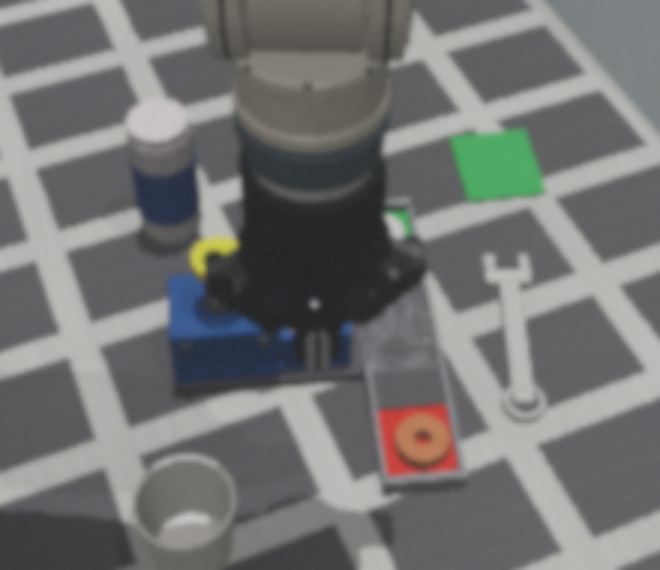

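View pics/top4.png

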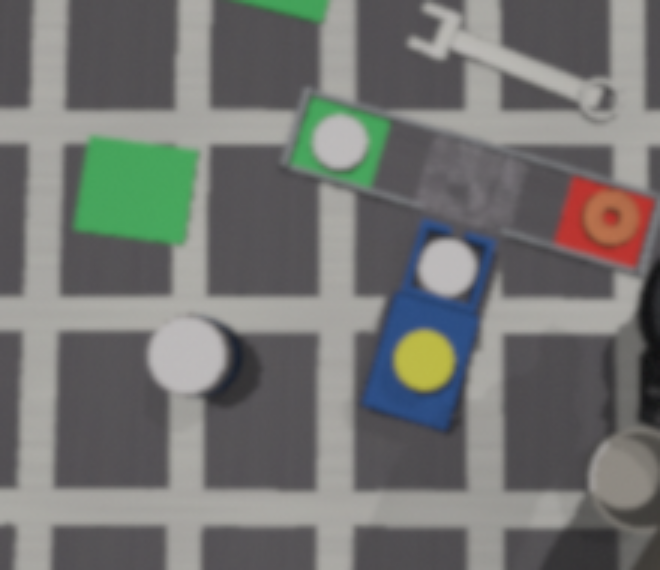

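The top view shows the blank at crop px (340,141), centred on the small green pad. In the feeder frame it reads (68, 98) mm against a target of (66, 98). The ring, wrench, can and cup haven't moved, and the plunger is up. I'm handing it in.

```bash
python3 -c "
from cell import env
print(env.hand_in())"
```

```text
the job is handed in; nothing more can be done
None
```

I pressed the plunger once and one blank came out; I nudged it to within about 2 mm of the small green pad's centre. The plunger is back up, nothing else appears to have moved in the last pictures, and the job is handed in (no verdict was returned).

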